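# Prove and re-arm the test rig's stop button

### The job

Check the test rig's stop: press the big winged mushroom button fully in and let go so that it stays in by itself, then push one of its wings round clockwise (seen from above) with the fingers until the button springs out again. Then press the flat round reset button on the low box fully in and let it come out. Leave the bar knob as it is set, and do not move or lift anything standing around.

Things in the scene. Friction and masses are not known exactly. Their poses are not given: they have to be found in the camera images.
- stopbox: stop station: grey steel box fixed to the table, 110 x 110 mm and 60 mm high, its top face level. It carries a big black mushroom stop button in the middle of its top. Origin at the centre of the box's underside, z up; the button's axis is this z axis.
- stop_top (a point): centre of the top of the mushroom head, on its axis; moves with the head. 102 mm above the table with the head out, 93 mm when latched in. The head is black, 56 mm across and 20 mm thick, domed with a flat top 24 mm across, and has two opposite flat wings on its rim (a raised head's underside is 22 mm above the box's top face, a latched one's 13 mm; a steel ring 48 mm across and 6 mm high surrounds the stem).
- wing_a (a point): middle of the outer part of one wing, 43 mm from the button's axis; moves with the head. The wing sticks out radially: it reaches from the head's rim (28 mm) to 52 mm from the axis, is 14 mm wide tangentially and 14 mm high (this point is at half its height, 7 mm above the head's underside). With the head not twisted it lies towards the stopbox's +y.
- wing_b (a point): the same point of the opposite wing, towards the stopbox's -y with the head not twisted.
- stop_press (a joint): how far the mushroom head is pushed in, m: 0 fully out, 0.0125 hard stop. Spring 3 N at the start rising to about 8 N, plus about 1 N of a catch on the way: 12 N pushes it right in. Pushed past 0.0105 it catches, and when let go it stays latched in at about 0.009 (let the finger rise clear of it).
- stop_twist (a joint): twist of the mushroom head, rad: 0 at rest, positive clockwise seen from above, stop at 0.75. A spring of 0.04 Nm rising to 0.1 Nm turns it back to 0. When the head is latched in, a clockwise twist of about 0.5 frees the catch and the head springs out by itself; it turns clockwise only.
- resetbox: reset station: low grey box fixed to the table, 90 mm (its x) by 140 mm (its y), 45 mm high. Origin at the centre of its underside, z up. On its top: the reset push button at y = -38 mm and a black bar knob (36 mm across, top 89 mm above the table), not part of the job, at y = +38 mm.
- reset_top (a point): centre of the top of the reset push button: a flat grey round button 32 mm across in a black ring 48 mm across, top 67 mm above the table when out.
- reset (a joint): how far the reset button is pushed in, m: 0 out, 0.006 fully in. Spring, 1.5 N rising to 5 N; comes out again when let go.
- knob_mark (a point): point on the bar knob 16 mm from its axis; moves if the knob is turned (to be left alone).
- fitting: brass hydraulic fitting standing upright between or near the two boxes, 32 mm across the foot, 42 mm tall. Loose; to be left alone. Origin at the centre of its underside, or near it.
- wrench: steel open-ended wrench lying flat in front of the robot. Loose; to be left alone.
- weight: steel calibration weight with a small knob on top, 48 mm across, 68 mm tall. Loose; to be left alone. Origin at the centre of its underside, or near it.
- mug: white mug with one handle, 76 mm across, 90 mm tall. Loose; to be left alone. Origin at the centre of its underside, or near it.
- oilcan: closed plain aluminium can, 64 mm across, 110 mm tall. Loose; to be left alone. Origin at the centre of its underside, or near it.
- collar: steel collar ring lying flat, 64 mm outside, 40 mm inside, 16 mm high. Loose; to be left alone. Origin at the centre of its underside, or near it.
- transducer: small sensor: 34 mm aluminium cube, 30 mm high, with a 20 mm steel stub on top, 60 mm tall in all. Loose; to be left alone. Origin at the centre of its underside, or near it.

How it is judged:
By the outcome, as a careful person would: the job done as asked, in the order asked, and still so for the second after the job is handed in, with the robot touching nothing.
It also fails if it takes over 45 s, if anything falls off the work surface, if the arm or the gripper's body presses on something with over 40 N, if the wrist force passes 120 N, or if a joint passes its speed limit or range.

### The arm

A 6-joint arm with a two-finger parallel gripper is mounted at the origin on the work surface. World frame = base frame: x ahead of the robot, y to its left, z up, the work surface at z = 0. Lengths are in mm, angles in rad, forces in N, time in s.
With the tool pointing down it reaches from about 275 to 750 mm from the base axis. Payload 10.2 kg.
Tool frame: the origin (TCP) lies between the finger pads; the fingertips stand 17 mm ahead of it and the grasp point (between the pads) lies 2 mm behind it; y points along the fingers, x is the direction in which the jaws open and shut, and the axes are right-handed (so a half turn about y gives the same grasp; the last joint's range is limited). The gripper opens to 85 mm and grips with 20 to 120 N. Pads are 22 mm wide; open, the fingers measure 114 mm over their backs; the gripper's body (76 mm by 85 mm) begins 54 mm behind the grasp point. The pads swing forward as they close: fully open they stand 13 mm farther back than shut.
Start: joints at [-1.49, 0.313, 1.498, -0, 1.331, -0.223], TCP at [157.04, -500.969, 224.694] pointing down, gripper open.
Joint ranges: [-2.94, 2.94], [-0.97, 2.17], [0.19, 2.56], [-1.23, 4.37], [0.02, 3.11], [-2.88, 2.88]. Speed limits (rad/s): [2.39, 2.39, 3.01, 3.14, 3.14, 3.14].

### API

Orientations are given as a unit quaternion [w, x, y, z].
In Python, from rig import ctrl gives the robot as it stands.
- The arm moves only by the tool jog_arm, never from a script. Its argument "targets" is a list of rows, each an object with "offset": the shift along the tool's x, y, z in m, a list of three; "yaw": the turn about the tool's y in rad. In form: [{"offset": [dx, dy, dz], "yaw": yaw}, ...]. A call has 1 to 12 rows; each row is the pose to reach, as a shift and turn from the pose measured when the call began, along the tool's axes at that moment; what a row does not reach only later rows make up. A row lasts 1/12 s, in which the tool goes at most 41.7 mm and 7.16 degrees, less where a joint would pass 70% of its speed; a pose out of reach is approached as far as the arm can. A call with a gripper value outside its range is refused whole. "fingers" is the finger opening in m, from 0 to 0.0854, set as the call begins (left out, the last holds). The fingers move at their own pace and stop on an object; "grip_force" is the grip in N (left out, the last holds). Time passes only in rows, so rows that repeat a pose let the fingers close. It gives the time, the measured TCP pose, the force and the opening at its end, in the units of the state.
- ctrl.sense(): the state, without advancing time (a new reading comes with each control period).
- ctrl.capture(name): name is "side" or "top" or "wrist"; returns a dict with "img" (480x640x3 uint8, red, green, blue), "intrinsics" (3x3 intrinsics, pixels), "T" (4x4, takes a point from camera to world coordinates); the wrist camera has in their place "mount" (4x4, takes a point from camera to tool coordinates, whose origin is the TCP and whose axes are the tool frame's). Camera axes: x right, y up, looking along -z (the intrinsics and any distortion apply to the point x, -y, -z); pixel columns grow to the right and rows downward; lengths in mm; the calibration is good to about 2 mm. A picture is of the moment at which its call begins: read the wrist's pose just before it. There is no depth.
- ctrl.finish_job(): hands the job in, once; it reports no verdict.
Trained networks look in the newest picture that a camera, given by its name, has taken for a name from the list of things; names that differ only in an ending like _2 or _b are one class to them, and where a whole thing is asked for, a point or a joint stands for the part that bears it (a point fixed in the world has none). Each returns a list of dicts, best first, with "score" (0 to 1); they miss things now and then, are a little off and sometimes report something else, mostly with a low value. They report only what shows in the picture. A call takes as long as a camera call.
- ctrl.boxes_of(camera, target): "box" ([left, top, right, bottom] in pixels, round what is visible of it).
- ctrl.regions_of(camera, target): "region" (480x640 bool, what is visible of it) and "box" ([left, top, right, bottom] in pixels, round what is visible of it).
The state is a dict: "time_s": time; "joints": joint angles; "dq": joint speeds; "tau": joint torques, N m; "eef_pos": TCP position; "ee_rot": TCP orientation; "force": force on the tool from outside, world axes, zero at the start; "wrist_torque": the same for the moment, N m; "grip_width": opening from 0.0 (shut) to 1.0 (fully open).
Only numpy, scipy, OpenCV 4.12 (cv2) and the standard library are available. Lean on these libraries where they do the work, as an engineer would, in place of code of your own. Each camera call takes 0.05 s, during which the arm holds its last target.

## Working session

There is one attempt and no reset: what is moved stays moved. The work goes in short steps, Python scripts to look and compute and a tool call to move; the robot and the scene stay as the last step left them, time stands still between calls to the robot, and variables do not carry over. Pictures are saved under pics/ and viewed, and the job is handed in when it is done.

Besides the shell and the picture viewer there is one more tool, called after "Emit:" as name([rows], argument=value, ...), one row to a line, values as JSON. jog_arm: Moves the arm, as the interface text tells. Its arguments: {"type":"object","properties":{"targets":{"type":"array"},"fingers":{"type":"number"},"grip_force":{"type":"number"}},"required":["targets"]}

```bash
ls; mkdir -p pics; python3 - <<'E'
from rig import ctrl
import cv2
s=ctrl.sense(); print({k:s[k] for k in s})
for n in("side","top","wrist"):
    c=ctrl.capture(n); cv2.imwrite(f"pics/{n}0.png",c["img"][:,:,::-1]); print(n,c["intrinsics"],c.get("T",c.get("mount")), c.keys())
E
```

```text
pics
{'time_s': 0.0, 'joints': array([-1.49043578e+00,  3.13441924e-01,  1.49844836e+00,  1.44072042e-05,
        1.33097837e+00, -2.23370445e-01]), 'dq': array([-0.0002506 ,  0.00054936, -0.00031086,  0.00085805,  0.0001896 ,
       -0.00045955]), 'tau': array([ 1.04781047e-03, -4.12268436e+01, -2.59739721e+01, -9.75913485e-05,
        4.13990580e-03, -1.50175970e-05]), 'eef_pos': array([ 157.00340367, -500.69785225,  224.13496333]), 'ee_rot': array([ 0.57022988, -0.56954145,  0.41889663, -0.41831332]), 'force': array([-0.31092644, -0.02345673,  0.33543557]), 'wrist_torque': array([ 0.02423745, -0.0356195 , -0.00640091]), 'grip_width': 0.9983611729147259}
side [[487.01151671   0.         309.13778332]
 [  0.         487.01151671 239.39972832]
 [  0.           0.           1.        ]] [[-9.98500600e-01  3.76596073e-02 -3.97279000e-02  5.01093475e+02]
 [-5.40801415e-02 -5.66229956e-01  8.22471261e-01  8.01206943e+02]
 [ 8.47881765e-03  8.23386538e-01  5.67417587e-01  6.40278315e+02]
 [ 0.00000000e+00  0.00000000e+00  0.00000000e+00  1.00000000e+00]] dict_keys(['img', 'intrinsics', 'T
[... 185 characters left out ...]
 4.53303895e+02]
 [-9.99983980e-01  2.38286443e-03 -5.13430210e-03  1.41203060e+01]
 [-4.98564991e-03  5.86779333e-02  9.98264516e-01  1.59388089e+03]
 [ 0.00000000e+00  0.00000000e+00  0.00000000e+00  1.00000000e+00]] dict_keys(['img', 'intrinsics', 'T'])
wrist [[362.47522745   0.         319.14578884]
 [  0.         362.47522745 243.39827273]
 [  0.           0.           1.        ]] [[ 9.99999770e-01  5.13394336e-04  4.42960320e-04  9.48165360e-01]
 [ 2.90814596e-04  2.65408886e-01 -9.64135903e-01 -1.48865819e+02]
 [-6.12547517e-04  9.64135810e-01  2.65408676e-01  6.77482597e+01]
 [ 0.00000000e+00  0.00000000e+00  0.00000000e+00  1.00000000e+00]] dict_keys(['img', 'intrinsics', 'mount'])
```

View pics/top0.png

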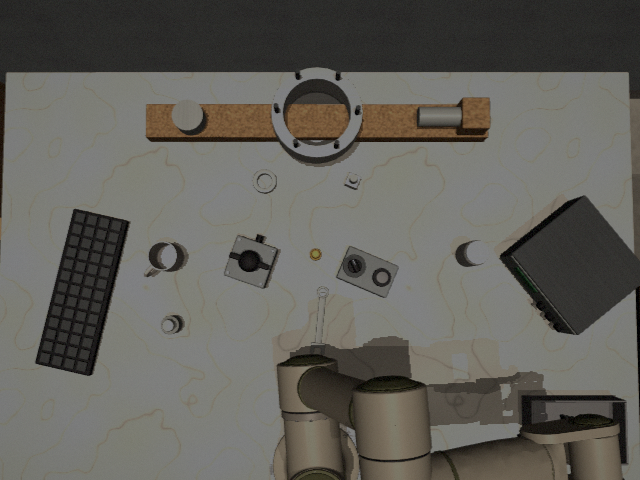

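View pics/side0.png

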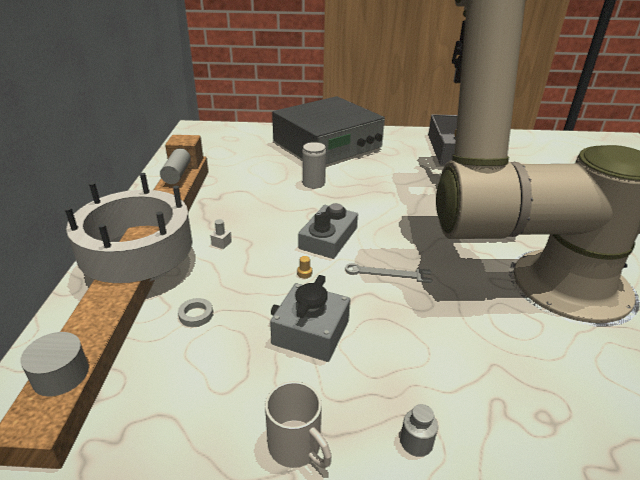

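View pics/wrist0.png

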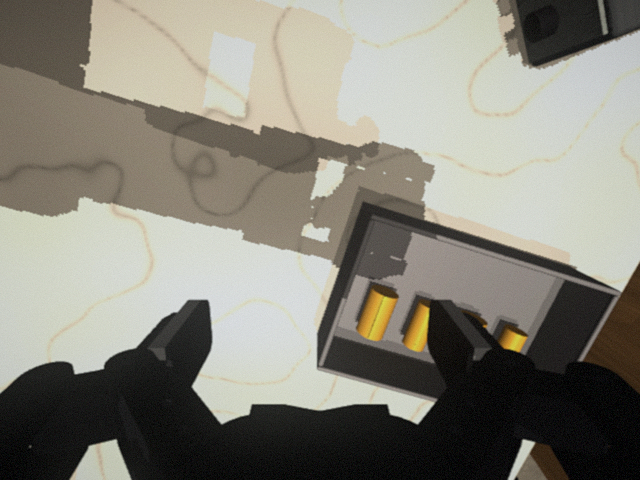

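```bash
cat > h.py <<'E'
import numpy as np, cv2
from rig import ctrl
def ray(c,u,v,T=None):
    K=c["intrinsics"]; T=c["T"] if T is None else T
    d=np.array([(u-K[0,2])/K[0,0],-(v-K[1,2])/K[1,1],-1.]); d=T[:3,:3]@d
    return T[:3,3],d/np.linalg.norm(d)
def atz(c,u,v,z,T=None):
    o,d=ray(c,u,v,T); return o+d*(z-o[2])/d[2]
def proj(c,p,T=None):
    T=c["T"] if T is None else T; K=c["intrinsics"]
    q=T[:3,:3].T@(np.array(p)-T[:3,3]); return K[0,2]+K[0,0]*q[0]/-q[2], K[1,2]+K[1,1]*q[1]/q[2]
def tri(rs):
    A=np.zeros((3,3));b=np.zeros(3)
    for o,d in rs:
        P=np.eye(3)-np.outer(d,d);A+=P;b+=P@o
    x=np.linalg.solve(A,b); return x,[np.linalg.norm(np.cross(x-o,d)) for o,d in rs]
def toolT(s):
    from scipy.spatial.transform import Rotation as R
    w,x,y,z=s["ee_rot"]; M=np.eye(4); M[:3,:3]=R.from_quat([x,y,z,w]).as_matrix(); M[:3,3]=s["eef_pos"]; return M
E
python3 - <<'E'
from h import *
for n in("top","side"):
    c=ctrl.capture(n)
    for t in("stopbox","stop_top","wing_a","resetbox","reset_top","knob_mark","fitting","wrench"):
        print(n,t,[(np.round(b["box"]).tolist(),round(b["score"],2)) for b in ctrl.boxes_of(n,t)])
    im=c["img"]
    if n=="top": k=im[215:305,200:420]
    else: k=im[190:370,250:450]
    f=min(800/k.shape[1],600/k.shape[0]); cv2.imwrite(f"pics/{n}1.png",cv2.resize(k,None,fx=f,fy=f,interpolation=cv2.INTER_CUBIC)[:,:,::-1])
print(toolT(ctrl.sense()))
E
```

```text
top stopbox [([227.0, 237.0, 276.0, 287.0], 0.81)]
top stop_top [([230.0, 250.0, 269.0, 273.0], 0.91)]
top wing_a [([227.0, 252.0, 267.0, 270.0], 0.87)]
top resetbox [([337.0, 245.0, 399.0, 298.0], 0.59), ([347.0, 174.0, 360.0, 192.0], 0.49)]
top reset_top []
top knob_mark [([348.0, 261.0, 362.0, 274.0], 0.51)]
top fitting [([377.0, 269.0, 386.0, 282.0], 0.71)]
top wrench [([308.0, 287.0, 328.0, 357.0], 0.94)]
side stopbox [([268.0, 273.0, 353.0, 361.0], 0.71), ([318.0, 212.0, 330.0, 230.0], 0.36)]
side stop_top [([295.0, 276.0, 328.0, 320.0], 0.62)]
side wing_a [([300.0, 277.0, 329.0, 317.0], 0.64)]
side resetbox [([263.0, 382.0, 333.0, 471.0], 0.68), ([297.0, 201.0, 358.0, 259.0], 0.65)]
side reset_top []
side knob_mark [([316.0, 210.0, 330.0, 230.0], 0.6), ([273.0, 275.0, 350.0, 361.0], 0.6)]
side fitting [([296.0, 257.0, 313.0, 277.0], 0.84)]
side wrench [([345.0, 262.0, 433.0, 285.0], 0.89)]
[[ 2.99154644e-01 -6.60005120e-05  9.54204640e-01  1.57018425e+02]
 [-9.54204642e-01  1.18874664e-05  2.99154645e-01 -5.00969921e+02]
 [-3.10874354e-05 -9.99999998e-01 -5.94218041e-05  2.24688819e+02]
 [ 0.00000000e+00  0.00000000e+00  0.00000000e+00  1.00000000e+00]]
```

View pics/top1.png

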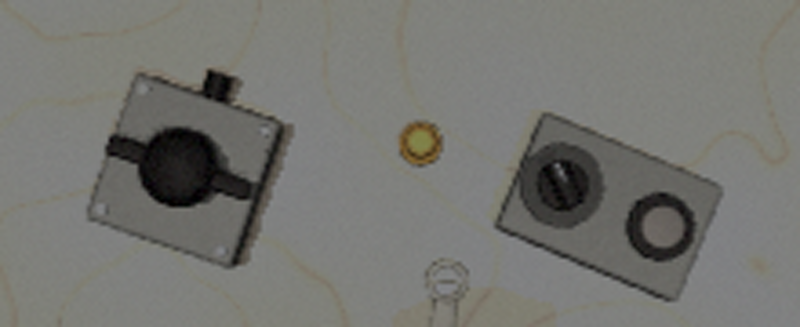

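View pics/side1.png

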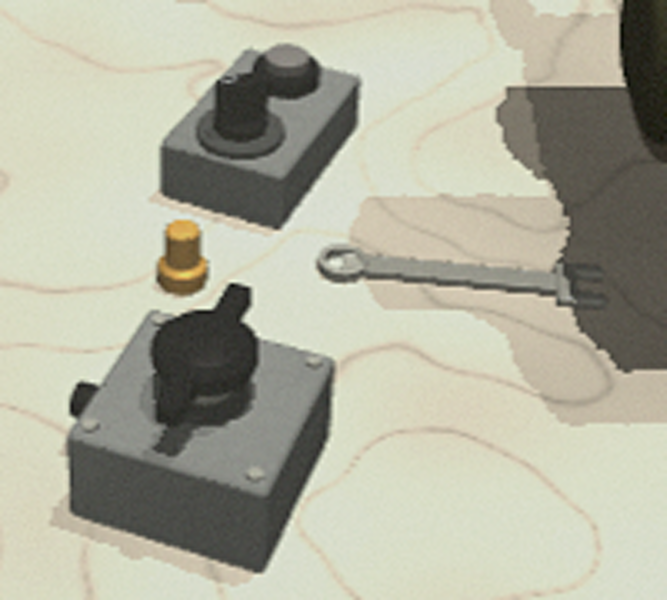

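```bash
python3 - <<'E'
from h import *
t=ctrl.capture("top"); s=ctrl.capture("side")
def T(u,v): return ray(t,200+u/(800/220),215+v/(800/220))
def S(u,v): return ray(s,250+u/(10/3),190+v/(10/3))
for n,a,b in [("head",(180,165),(205,345)),("reset",(662,227),(288,60)),("knob",(562,186),(240,90)),("wingR",(250,189),(240,290)),("wingL",(108,147),(170,408)),
  ("c1",(138,73),(70,437)),("c2",(283,125),(157,315)),("c3",(237,265),(333,365)),("c4",(90,212),(262,495)),
  ("r1",(547,113),(163,150)),("r2",(720,187),(248,50)),("r3",(674,300),(360,75)),("r4",(498,226),(280,180))]:
    print(n,*[np.round(q,1) for q in tri([T(*a),S(*b)])])
E
```

```text
head [526.6 167.6  90.9] [0.1 0.1]
reset [ 485.3 -170.1   61.3] [0.3 0.3]
knob [515.1 -98.2  80. ] [2. 2.]
wingR [510.2 119.   88.7] [0.1 0.1]
wingL [540.1 217.5  92.7] [1.2 1.2]
c1 [593.7 201.7  54.9] [0.1 0.1]
c2 [557.   98.4  51.6] [0.2 0.2]
c3 [457.8 130.7  48.4] [0.3 0.3]
c4 [494.8 235.   54. ] [0. 0.]
r1 [567.2 -90.8  35.7] [0.2 0.2]
r2 [ 514.1 -213.9   42.4] [0. 0.]
r3 [ 433.9 -180.4   44.9] [0.5 0.5]
r4 [487.4 -55.4  39.7] [1.5 1.5]
```

Emit:
jog_arm([
  {"offset":[-0.527,0,0.5],"yaw":-0.927},
  {"offset":[-0.527,0,0.5],"yaw":-0.927},
  {"offset":[-0.527,0,0.5],"yaw":-0.927},
  {"offset":[-0.527,0,0.5],"yaw":-0.927},
  {"offset":[-0.527,0,0.5],"yaw":-0.927},
  {"offset":[-0.527,0,0.5],"yaw":-0.927},
  {"offset":[-0.527,0,0.5],"yaw":-0.927},
  {"offset":[-0.527,0,0.5],"yaw":-0.927},
  {"offset":[-0.527,0,0.5],"yaw":-0.927},
  {"offset":[-0.527,0,0.5],"yaw":-0.927},
  {"offset":[-0.527,0,0.5],"yaw":-0.927},
  {"offset":[-0.527,0,0.5],"yaw":-0.927},
], fingers=0, grip_force=40)

```text
time_s: 2.15
eef_pos: [377.3, -49.8, 225.1]
ee_rot: [-0.697, 0.697, -0.119, 0.12]
force: [-0.5, -0.9, -0.3]
grip_width: 0.001
```

```bash
cat >> h.py <<'E'
def go(x,y,z,yaw=None):
    s=ctrl.sense(); M=toolT(s); d=M[:3,:3].T@(np.array([x,y,z])-M[:3,3])
    cy=np.arctan2(M[1,0],M[0,0]); print("pos",np.round(M[:3,3],1),"yaw",round(cy,3),"offset m",np.round(d/1000,4),"dyaw", None if yaw is None else round(cy-yaw,3), "t",s["time_s"],"j",np.round(s["joints"],2))
E
python3 - <<'E'
from h import *
go(526,167,210,-.341)
print(toolT(ctrl.sense()))
E
```

```text
pos [377.3 -49.8 225.1] yaw -0.34 offset m [0.0678 0.0151 0.254 ] dyaw 0.001 t 2.15 j [-0.44 -0.02  1.88 -0.    1.27 -0.1 ]
[[ 9.42702160e-01  1.02294499e-03  3.33633918e-01  3.77337381e+02]
 [-3.33633539e-01 -5.25947363e-04  9.42702702e-01 -4.98480949e+01]
 [ 1.13980689e-03 -9.99999338e-01 -1.54522957e-04  2.25069857e+02]
 [ 0.00000000e+00  0.00000000e+00  0.00000000e+00  1.00000000e+00]]
```

Emit:
jog_arm([
  {"offset":[0.068,0,0.19],"yaw":0},
  {"offset":[0.068,0,0.19],"yaw":0},
  {"offset":[0.068,0,0.19],"yaw":0},
  {"offset":[0.068,0,0.19],"yaw":0},
  {"offset":[0.068,0,0.19],"yaw":0},
  {"offset":[0.068,0,0.19],"yaw":0},
  {"offset":[0.068,0,0.19],"yaw":0},
  {"offset":[0.068,0,0.19],"yaw":0},
])

```text
time_s: 2.82
eef_pos: [504.5, 106.3, 224.9]
ee_rot: [-0.697, 0.697, -0.119, 0.12]
force: [0.5, -1.1, 0.2]
grip_width: 0.002
```

```bash
python3 - <<'E'
from h import *
s=ctrl.sense(); c=ctrl.capture("wrist"); T=toolT(s)@c["mount"]
for t in("stop_top","wing_a"):
  print(t,[(np.round(b["box"]).tolist(),round(b["score"],2)) for b in ctrl.boxes_of("wrist",t)])
im=c["img"].copy()
a=-.341; C=np.array([526,167.])
for r,z,col in((0,102,(255,0,0)),(43,97,(0,255,0)),(-43,97,(0,255,0))):
    p=(C[0]-np.sin(a)*r,C[1]+np.cos(a)*r,z); u=proj(c,p,T); print(u); cv2.circle(im,tuple(int(q) for q in u),3,col,-1)
cv2.imwrite("pics/w2.png",im[:,:,::-1]); np.save("w2T.npy",T)
go(526,167,150,-.341)
E
```

```text
stop_top []
wing_a [([281.0, 66.0, 356.0, 215.0], 0.96)]
(np.float64(317.7352101077317), np.float64(147.02536417044777))
(np.float64(317.7207405562256), np.float64(83.96858625200866))
(np.float64(317.78746473840863), np.float64(204.78818858467875))
pos [504.5 105.7 225.5] yaw -0.341 offset m [-0.0004  0.0755  0.0649] dyaw -0.0 t 2.9667 j [-0.02  0.29  1.53 -0.    1.32  0.32]
```

View pics/w2.png

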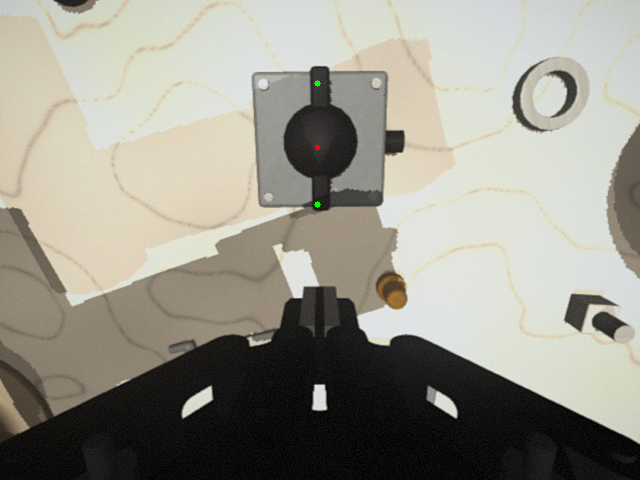

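Emit:
jog_arm([
  {"offset":[0.001,0.03,0.067],"yaw":0},
  {"offset":[0.001,0.06,0.067],"yaw":0},
  {"offset":[0.001,0.085,0.067],"yaw":0},
  {"offset":[0.001,0.1,0.067],"yaw":0},
  {"offset":[0.001,0.1,0.067],"yaw":0},
  {"offset":[0.001,0.1,0.067],"yaw":0},
])

```text
time_s: 3.47
eef_pos: [528.0, 167.8, 125.9]
ee_rot: [-0.697, 0.697, -0.12, 0.121]
force: [0.5, -0.1, 0.1]
grip_width: 0.0
```

```bash
python3 - <<'E'
from h import *
s=ctrl.sense(); c=ctrl.capture("side")
cv2.imwrite("pics/s3.png",cv2.resize(c["img"][190:370,210:450],None,fx=3.3,fy=3.3)[:,:,::-1])
go(528,168.4,119,-.341); print(s["force"])
E
```

```text
pos [528.7 167.8 127. ] yaw -0.343 offset m [-0.0008  0.008   0.0003] dyaw -0.002 t 3.5167 j [ 0.1   0.47  1.54 -0.    1.13  0.44]
[ 0.49067379 -0.14915891  0.11846207]
```

View pics/s3.png

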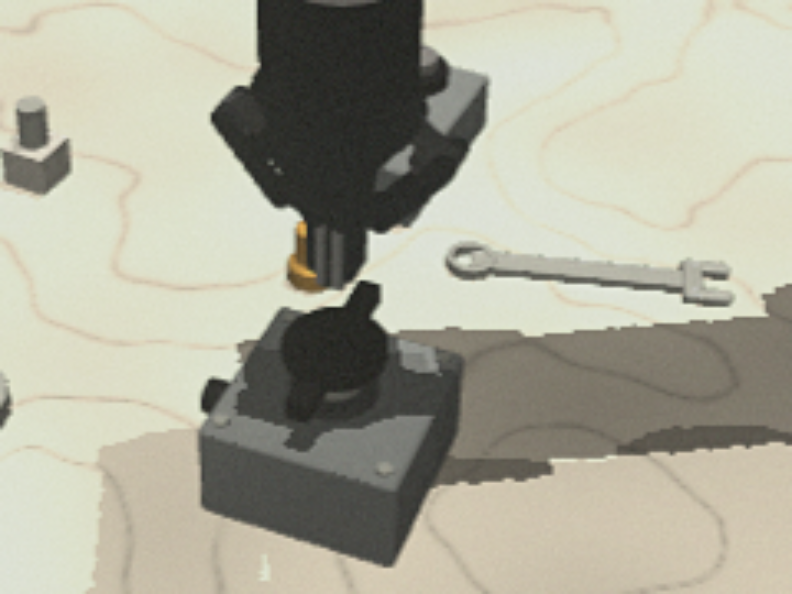

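```bash
python3 - <<'E'
from h import *
c=ctrl.capture("side"); im=cv2.resize(c["img"][190:370,210:450],None,fx=3.3,fy=3.3)
M=toolT(ctrl.sense())
for p,col in [((528,168.4,102),(255,0,0)),(M[:3,3]+17*M[:3,1],(0,255,0)),(M[:3,3]+17*M[:3,1]+11*M[:3,2],(0,255,255))]:
    u,v=proj(c,p); cv2.circle(im,(int((u-210)*3.3),int((v-190)*3.3)),3,col,-1)
cv2.imwrite("pics/s4.png",im[:,:,::-1]); print(M[:3,3])
E
```

```text
[528.8899657  167.89703289 127.36730637]
```

View pics/s4.png

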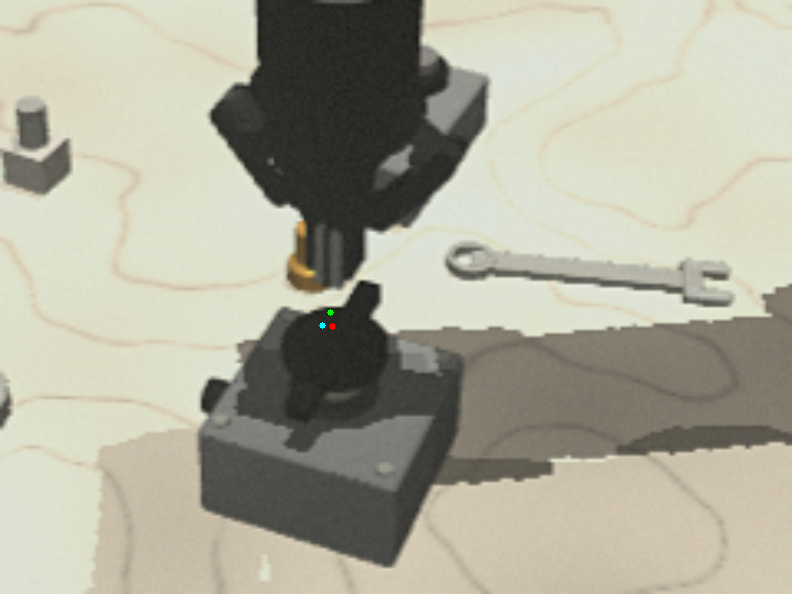

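```bash
python3 - <<'E'
from h import *
M=toolT(ctrl.sense());c=ctrl.capture("wrist")
for y in(0,17):
  for z in(-11,0,11): print(y,z,proj(c,(0,y,z),c["mount"]))
cv2.imwrite("pics/w4.png",c["img"][:,:,::-1])
t=ctrl.capture("top")
print(proj(t,M[:3,3]+17*M[:3,1]))
cv2.imwrite("pics/t4.png",cv2.resize(t["img"][200:310,180:340],None,fx=5,fy=5)[:,:,::-1])
E
```

```text
0 -11 (np.float64(317.06418700351384), np.float64(321.79234882217963))
0 0 (np.float64(317.0113014119729), np.float64(299.37052038810964))
0 11 (np.float64(316.9564659261666), np.float64(276.12199807750886))
17 -11 (np.float64(317.24789182552763), np.float64(305.62017614297065))
17 0 (np.float64(317.20290442617977), np.float64(285.00146620472367))
17 11 (np.float64(317.15641394188873), np.float64(263.6938595330108))
(np.float64(248.58625190252104), np.float64(259.0245833982476))
```

View pics/w4.png

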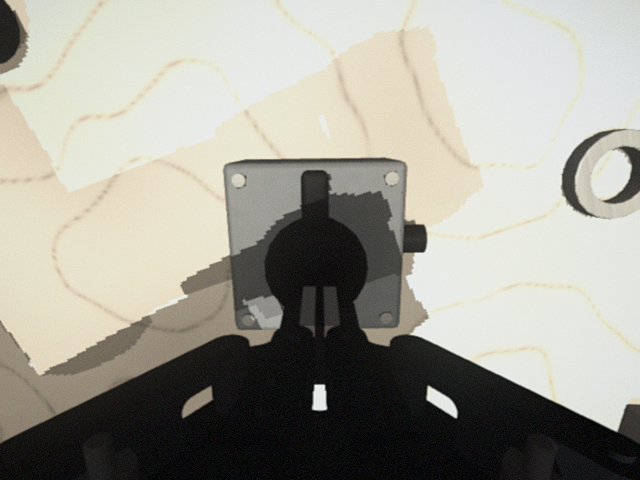

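View pics/t4.png

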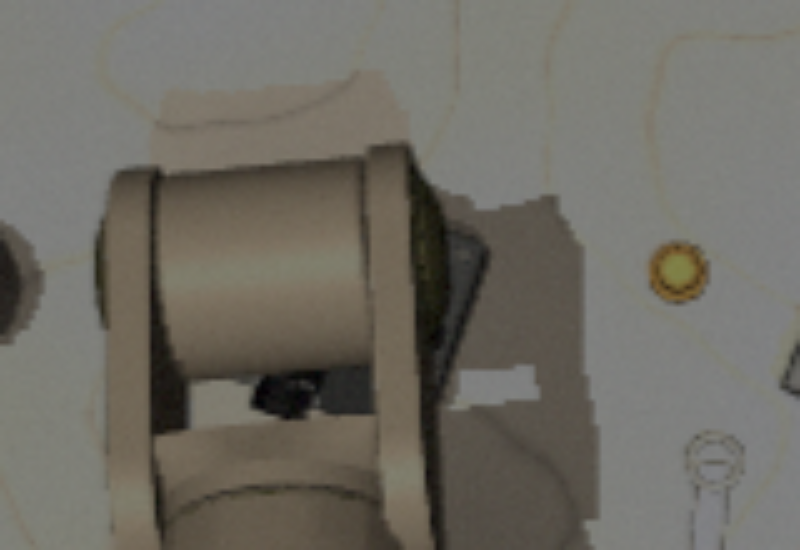

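Emit:
jog_arm([
  {"offset":[-0.001,0.005,0],"yaw":0},
  {"offset":[-0.001,0.01,0],"yaw":0},
  {"offset":[-0.001,0.01,0],"yaw":0},
])

```text
time_s: 3.92
eef_pos: [527.4, 168.3, 116.4]
ee_rot: [0.697, -0.697, 0.119, -0.122]
force: [0.1, 0.4, -1.2]
grip_width: 0.0
```

Emit:
jog_arm([
  {"offset":[0,0.005,0],"yaw":0},
  {"offset":[0,0.008,0],"yaw":0},
  {"offset":[0,0.008,0],"yaw":0},
])

```text
time_s: 4.17
eef_pos: [527.1, 168.2, 107.5]
ee_rot: [-0.697, 0.697, -0.12, 0.121]
force: [-0.6, -0.6, 0.7]
grip_width: 0.001
```

```bash
python3 - <<'E'
from h import *
c=ctrl.capture("side"); s=ctrl.sense(); print(s["force"],s["eef_pos"])
cv2.imwrite("pics/s5.png",cv2.resize(c["img"][190:370,210:450],None,fx=3.3,fy=3.3)[:,:,::-1])
E
```

```text
[0.85600052 0.08814016 0.05346727] [527.24456336 168.24632267 107.93934314]
```

View pics/s5.png

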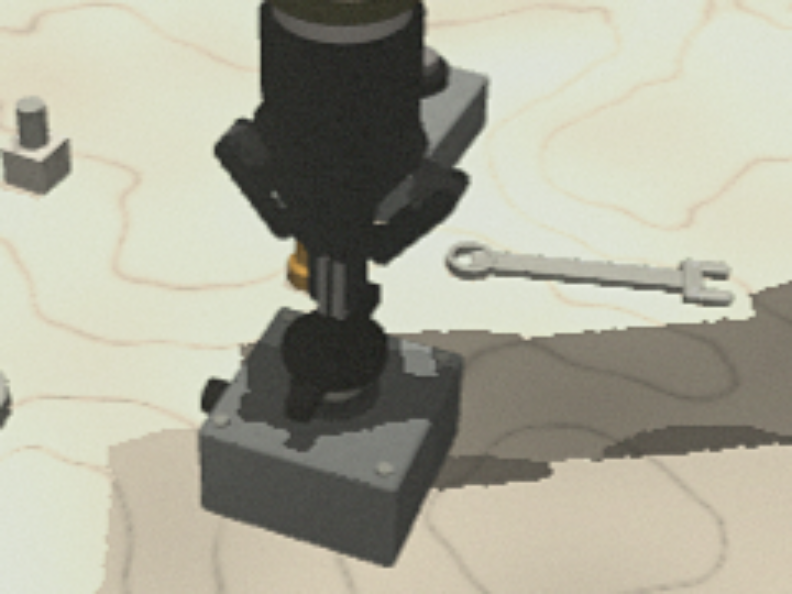

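Emit:
jog_arm([
  {"offset":[0.001,0.004,0],"yaw":0},
  {"offset":[0.001,0.008,0],"yaw":0},
  {"offset":[0.001,0.008,0],"yaw":0},
])

```text
time_s: 4.47
eef_pos: [527.8, 167.8, 99.0]
ee_rot: [-0.697, 0.697, -0.12, 0.121]
force: [0.8, 0.6, 0.2]
grip_width: 0.0
```

Emit:
jog_arm([
  {"offset":[0,0.003,0],"yaw":0},
  {"offset":[0,0.006,0],"yaw":0},
  {"offset":[0,0.006,0],"yaw":0},
])

```text
time_s: 4.72
eef_pos: [528.0, 167.8, 92.8]
ee_rot: [-0.697, 0.697, -0.12, 0.121]
force: [0.5, -0.6, 4.3]
grip_width: -0.004
```

Emit:
jog_arm([
  {"offset":[0,0.003,0],"yaw":0},
  {"offset":[0,0.005,0],"yaw":0},
  {"offset":[0,0.005,0],"yaw":0},
])

```text
time_s: 4.97
eef_pos: [528.1, 167.9, 88.0]
ee_rot: [-0.697, 0.697, -0.12, 0.121]
force: [-1.5, -0.3, 5.7]
grip_width: -0.0
```

Emit:
jog_arm([
  {"offset":[0,0.002,0],"yaw":0},
  {"offset":[0,0.003,0],"yaw":0},
  {"offset":[0,0.003,0],"yaw":0},
])

```text
time_s: 5.22
eef_pos: [528.1, 167.9, 85.4]
ee_rot: [-0.697, 0.697, -0.12, 0.121]
force: [-1.9, -0.5, 6.2]
grip_width: 0.0
```

Emit:
jog_arm([
  {"offset":[0,0.002,0],"yaw":0},
  {"offset":[0,0.002,0],"yaw":0},
])

```text
time_s: 5.38
eef_pos: [528.1, 167.8, 83.8]
ee_rot: [-0.697, 0.697, -0.12, 0.121]
force: [-1.7, 0.3, 6.3]
grip_width: -0.0
```

Emit:
jog_arm([
  {"offset":[0,0.001,0],"yaw":0},
  {"offset":[0,0.001,0],"yaw":0},
])

```text
time_s: 5.55
eef_pos: [528.1, 167.8, 83.4]
ee_rot: [-0.697, 0.697, -0.12, 0.121]
force: [-3.0, -1.1, 6.6]
grip_width: 0.001
```

Emit:
jog_arm([
  {"offset":[0,0.0015,0],"yaw":0},
  {"offset":[0,0.0015,0],"yaw":0},
])

```text
time_s: 5.72
eef_pos: [528.2, 167.9, 82.9]
ee_rot: [-0.697, 0.697, -0.119, 0.121]
force: [-3.9, -0.1, 9.5]
grip_width: 0.002
```

Emit:
jog_arm([
  {"offset":[0,0.002,0],"yaw":0},
  {"offset":[0,0.002,0],"yaw":0},
])

```text
time_s: 5.88
eef_pos: [528.3, 167.9, 82.7]
ee_rot: [-0.697, 0.697, -0.119, 0.121]
force: [-6.3, -1.3, 18.1]
grip_width: -0.003
```

Emit:
jog_arm([
  {"offset":[0,-0.005,0],"yaw":0},
  {"offset":[0,-0.03,0],"yaw":0},
  {"offset":[0,-0.05,0],"yaw":0},
  {"offset":[0,-0.05,0],"yaw":0},
])

```text
time_s: 6.22
eef_pos: [529.8, 168.1, 136.4]
ee_rot: [0.697, -0.696, 0.117, -0.124]
force: [0.4, 0.3, 0.6]
grip_width: -0.001
```

```bash
python3 - <<'E'
from h import *
c=ctrl.capture("side"); s=ctrl.sense(); print(s["force"],s["eef_pos"])
cv2.imwrite("pics/s6.png",cv2.resize(c["img"][190:370,210:450],None,fx=3.3,fy=3.3)[:,:,::-1])
a=-.341; o=s["eef_pos"]
# beside wing_a: box frame (-35, 46)
for bx,by in((-35,46),(-20,46)):
  go(528+np.cos(a)*bx-np.sin(a)*by,168+np.sin(a)*bx+np.cos(a)*by,120,-.341)
E
```

```text
[ 0.33385872  0.7324409  -0.18969062] [528.95558876 168.02265015 134.35747889]
pos [529.  168.  134.4] yaw -0.342 offset m [-0.036   0.0142  0.0456] dyaw -0.001 t 6.2667 j [ 0.1   0.46  1.53 -0.    1.14  0.44]
pos [529.  168.  134.4] yaw -0.342 offset m [-0.021   0.0143  0.0456] dyaw -0.001 t 6.2667 j [ 0.1   0.46  1.53 -0.    1.14  0.44]
```

View pics/s6.png

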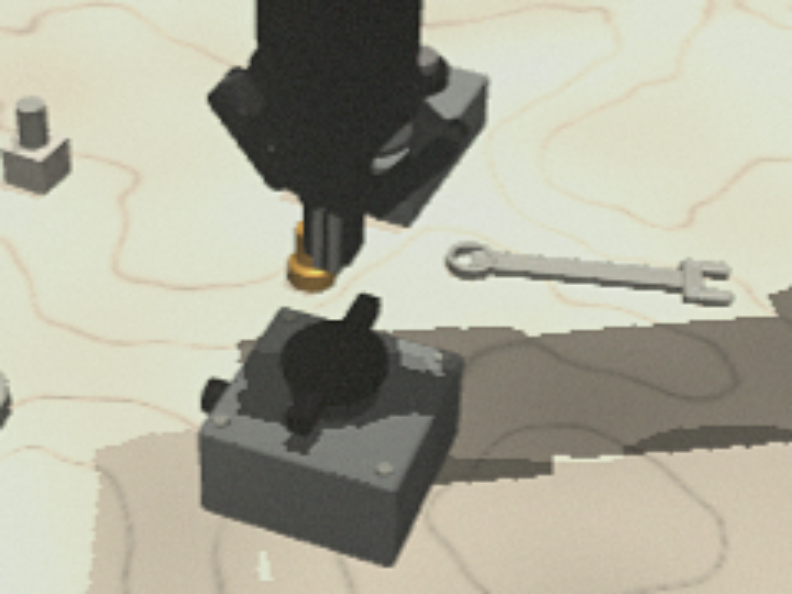

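Emit:
jog_arm([
  {"offset":[-0.02,0,0.025],"yaw":0},
  {"offset":[-0.036,0,0.046],"yaw":0},
  {"offset":[-0.036,0,0.046],"yaw":0},
  {"offset":[-0.036,0.025,0.046],"yaw":0},
  {"offset":[-0.036,0.05,0.046],"yaw":0},
  {"offset":[-0.036,0.064,0.046],"yaw":0},
  {"offset":[-0.036,0.065,0.046],"yaw":0},
  {"offset":[-0.036,0.065,0.046],"yaw":0},
])

```text
time_s: 6.93
eef_pos: [510.4, 223.0, 68.3]
ee_rot: [-0.697, 0.697, -0.119, 0.122]
force: [0.6, -0.4, 0.4]
grip_width: -0.003
```

```bash
cat >> h.py <<'E'
def bf(p,a=-.341,C=(528,168)):
    d=np.array(p[:2])-C; return np.cos(a)*d[0]+np.sin(a)*d[1], -np.sin(a)*d[0]+np.cos(a)*d[1]
def arc(rows,R=46,a=-.341,C=(528,168)):
    "rows: (xt,phi): finger centre tangential offset xt behind wing axis, head twist phi cw"
    M=toolT(ctrl.sense())
    cy=np.arctan2(M[1,0],M[0,0]); 
    for xt,phi in rows:
        b=a-phi; p=np.array([C[0]+np.cos(b)*xt-np.sin(b)*R,C[1]+np.sin(b)*xt+np.cos(b)*R,M[2,3]])
        print(xt,phi,np.round(M[:3,:3].T@(p-M[:3,3])/1000,4),round(cy-b,3))
E
python3 - <<'E'
from h import *
s=ctrl.sense();c=ctrl.capture("side");w=ctrl.capture("wrist"); print(s["force"],s["eef_pos"],bf(s["eef_pos"]))
cv2.imwrite("pics/s7.png",cv2.resize(c["img"][190:370,210:450],None,fx=3.3,fy=3.3)[:,:,::-1])
cv2.imwrite("pics/w7.png",w["img"][:,:,::-1])
arc([(-24,0),(-20,0),(-16,0),(-16,.1),(-16,.2),(-16,.3),(-16,.4),(-16,.5),(-16,.6)])
E
```

```text
[ 0.59055527 -0.37762693  0.35934242] [510.42195285 223.02760165  68.28489469] (np.float64(-34.968778828027126), np.float64(45.98053057937742))
-24 0 [ 0.0102  0.0001 -0.0006] -0.001
-20 0 [ 0.0142  0.0001 -0.0006] -0.001
-16 0 [ 0.0182  0.0001 -0.0006] -0.001
-16 0.1 [0.0228 0.0002 0.0008] 0.099
-16 0.2 [0.0276 0.0002 0.0017] 0.199
-16 0.3 [0.0325 0.0003 0.0021] 0.299
-16 0.4 [0.0373 0.0003 0.0021] 0.399
-16 0.5 [0.0422 0.0003 0.0015] 0.499
-16 0.6 [0.0469 0.0004 0.0005] 0.599
```

View pics/s7.png

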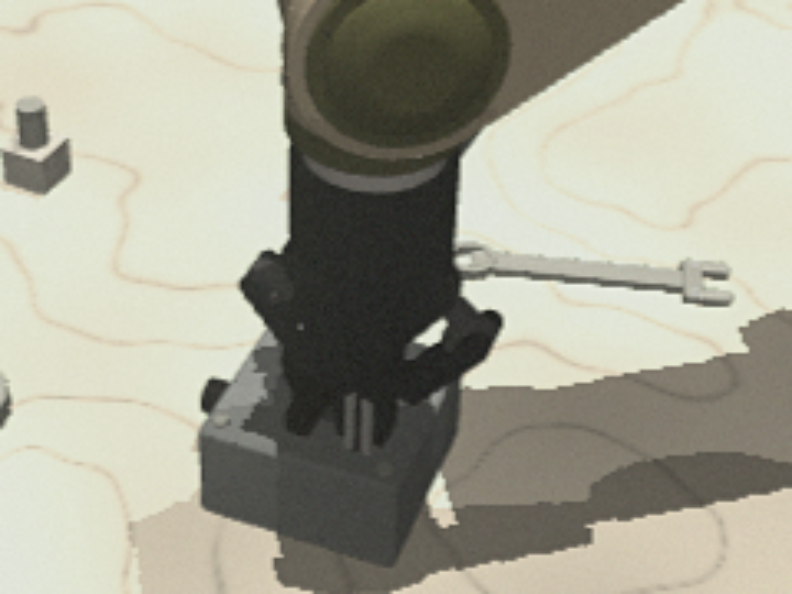

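View pics/w7.png

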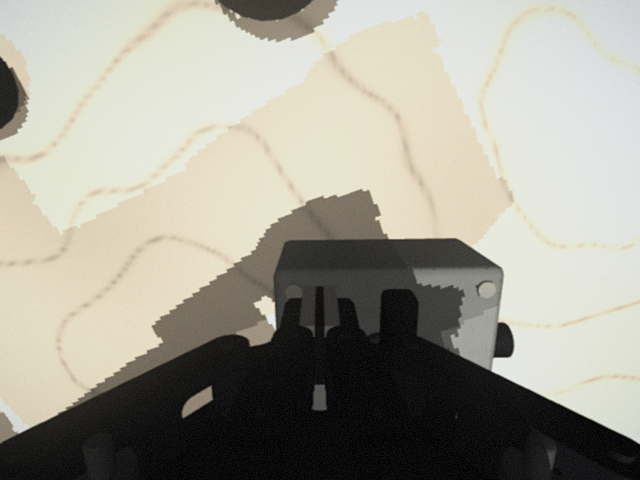

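```bash
python3 - <<'E'
from h import *
arc([(-24,0),(-23,.1),(-23,.2),(-23,.3),(-23,.4),(-23,.5),(-23,.6)])
E
```

```text
-24 0 [ 0.0102  0.0001 -0.0006] -0.001
-23 0.1 [0.0159 0.0001 0.0015] 0.099
-23 0.2 [0.0208 0.0002 0.0031] 0.199
-23 0.3 [0.0258 0.0002 0.0042] 0.299
-23 0.4 [0.0309 0.0002 0.0048] 0.399
-23 0.5 [0.036  0.0003 0.0049] 0.499
-23 0.6 [0.0411 0.0003 0.0044] 0.599
```

Emit:
jog_arm([
  {"offset":[0.005,0,0],"yaw":0},
  {"offset":[0.01,0,-0.0005],"yaw":0},
  {"offset":[0.013,0,0.0005],"yaw":0.05},
  {"offset":[0.016,0,0.0015],"yaw":0.1},
  {"offset":[0.0185,0,0.0025],"yaw":0.15},
  {"offset":[0.021,0,0.003],"yaw":0.2},
  {"offset":[0.0235,0,0.0035],"yaw":0.25},
  {"offset":[0.026,0,0.004],"yaw":0.3},
  {"offset":[0.026,0,0.004],"yaw":0.3},
])

```text
time_s: 7.78
eef_pos: [538.0, 218.1, 70.6]
ee_rot: [0.672, -0.67, 0.221, -0.227]
force: [-1.3, 1.5, 1.5]
grip_width: 0.0
```

```bash
python3 - <<'E'
from h import *
s=ctrl.sense();c=ctrl.capture("side");w=ctrl.capture("wrist"); print(s["force"],s["wrist_torque"],s["eef_pos"],bf(s["eef_pos"]))
cv2.imwrite("pics/s8.png",cv2.resize(c["img"][190:370,210:450],None,fx=3.3,fy=3.3)[:,:,::-1])
cv2.imwrite("pics/w8.png",w["img"][:,:,::-1])
arc([(-23,.3),(-23,.4),(-23,.5),(-23,.6),(-23,.65)])
E
```

```text
[-1.32840211  1.45520233  1.51122851] [0.09435981 0.16601374 0.0020023 ] [537.95844439 218.13494735  70.62208864] (np.float64(-7.381570194414701), np.float64(50.57861190357981))
-23 0.3 [-0.0006 -0.     -0.    ] 0.001
-23 0.4 [0.0041 0.     0.002 ] 0.101
-23 0.5 [0.009  0.0001 0.0036] 0.201
-23 0.6 [0.0141 0.0001 0.0047] 0.301
-23 0.65 [0.0166 0.0001 0.0051] 0.351
```

View pics/w8.png

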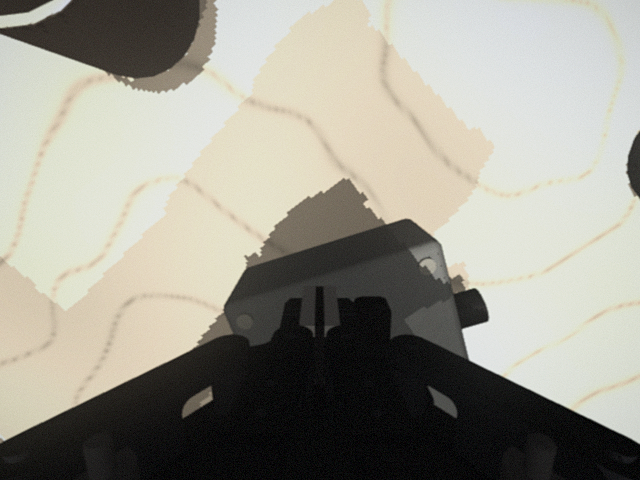

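Emit:
jog_arm([
  {"offset":[0.002,0,0.001],"yaw":0.05},
  {"offset":[0.004,0,0.002],"yaw":0.1},
  {"offset":[0.0065,0,0.003],"yaw":0.15},
  {"offset":[0.009,0,0.0035],"yaw":0.2},
  {"offset":[0.0115,0,0.004],"yaw":0.25},
  {"offset":[0.014,0,0.0045],"yaw":0.3},
  {"offset":[0.014,0,0.0045],"yaw":0.3},
  {"offset":[0.014,0,0.0045],"yaw":0.3},
])

```text
time_s: 8.55
eef_pos: [551.4, 213.6, 70.7]
ee_rot: [0.632, -0.629, 0.317, -0.322]
force: [-2.4, 1.0, 0.4]
grip_width: 0.004
```

```bash
python3 - <<'E'
from h import *
s=ctrl.sense();c=ctrl.capture("side");w=ctrl.capture("wrist"); print(s["force"],s["wrist_torque"],s["eef_pos"],bf(s["eef_pos"]))
cv2.imwrite("pics/s9.png",cv2.resize(c["img"][190:370,210:450],None,fx=3.3,fy=3.3)[:,:,::-1])
cv2.imwrite("pics/w9.png",w["img"][:,:,::-1])
arc([(-23,.6),(-23,.65),(-23,.7)])
E
```

```text
[-2.38001085  1.03264914  0.39512235] [0.12372763 0.30602154 0.05768032] [551.36839153 213.5520731   70.69873225] (np.float64(6.788890844041783), np.float64(50.74430064499559))
-23 0.6 [0.0001 0.     0.0003] 0.003
-23 0.65 [0.0025 0.     0.0014] 0.053
-23 0.7 [0.0048 0.     0.0023] 0.103
```

View pics/w9.png

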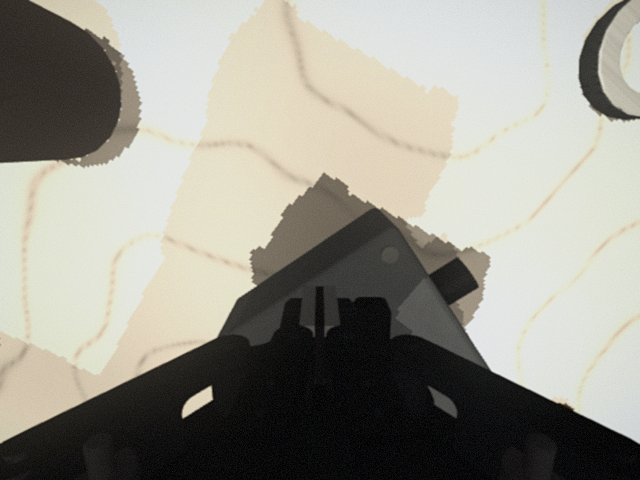

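View pics/s9.png

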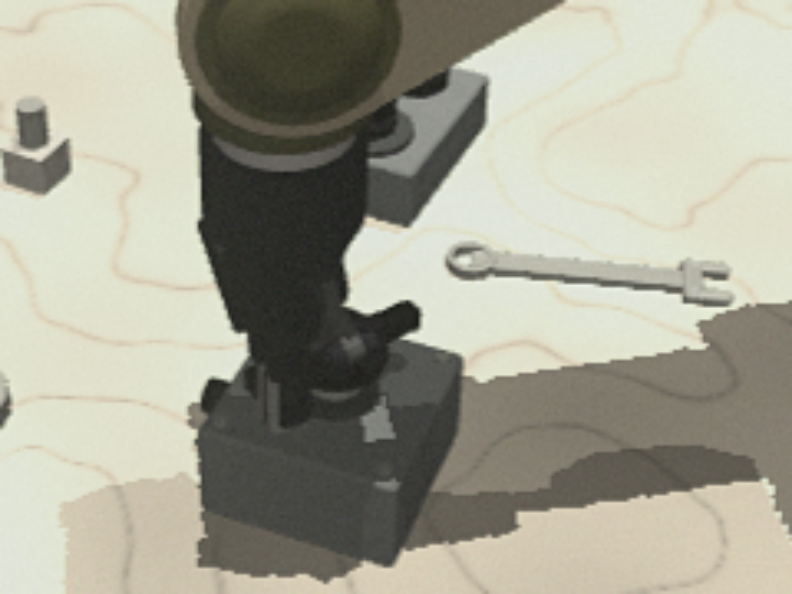

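Emit:
jog_arm([
  {"offset":[0.0025,0,0.001],"yaw":0.05},
  {"offset":[0.003,0,0.001],"yaw":0.06},
  {"offset":[0.003,0,0.001],"yaw":0.06},
])

```text
time_s: 8.9
eef_pos: [554.0, 211.9, 70.8]
ee_rot: [0.622, -0.62, 0.335, -0.341]
force: [-0.7, 1.9, -0.3]
grip_width: -0.0
```

```bash
python3 - <<'E'
from h import *
print(ctrl.sense()["force"])
arc([(-25,.6),(-26,.5),(-27,.4),(-28,.3),(-30,.2),(-32,.1),(-36,0)])
E
```

```text
[-0.68346431  1.91717319 -0.31324244]
-25 0.6 [-0.0048 -0.     -0.0011] -0.056
-26 0.5 [-0.01   -0.0001 -0.0042] -0.156
-27 0.4 [-0.015  -0.0001 -0.008 ] -0.256
-28 0.3 [-0.0195 -0.0002 -0.0123] -0.356
-30 0.2 [-0.0244 -0.0002 -0.0176] -0.456
-32 0.1 [-0.0287 -0.0003 -0.0235] -0.556
-36 0 [-0.0338 -0.0004 -0.0311] -0.656
```

Emit:
jog_arm([
  {"offset":[-0.005,0,-0.001],"yaw":-0.056},
  {"offset":[-0.01,0,-0.004],"yaw":-0.156},
  {"offset":[-0.015,0,-0.008],"yaw":-0.256},
  {"offset":[-0.0195,0,-0.012],"yaw":-0.356},
  {"offset":[-0.0245,0,-0.0175],"yaw":-0.456},
  {"offset":[-0.029,0,-0.0235],"yaw":-0.556},
  {"offset":[-0.034,0,-0.031],"yaw":-0.656},
  {"offset":[-0.034,-0.02,-0.031],"yaw":-0.656},
  {"offset":[-0.034,-0.055,-0.031],"yaw":-0.656},
  {"offset":[-0.034,-0.09,-0.031],"yaw":-0.656},
  {"offset":[-0.034,-0.09,-0.031],"yaw":-0.656},
])

```text
time_s: 9.82
eef_pos: [511.5, 224.2, 167.3]
ee_rot: [0.699, -0.695, 0.112, -0.126]
force: [1.3, -0.5, 0.8]
grip_width: -0.001
```

```bash
python3 - <<'E'
from h import *
s=ctrl.sense();c=ctrl.capture("side"); print(s["force"],s["eef_pos"])
cv2.imwrite("pics/s10.png",cv2.resize(c["img"][190:370,210:450],None,fx=3.3,fy=3.3)[:,:,::-1])
go(485.5,-170,125,-.405)
E
```

```text
[ 1.30876627 -0.50709161  0.83719035] [511.4775862  224.22000104 167.26186813]
pos [510.4 223.9 164. ] yaw -0.34 offset m [ 0.1071  0.0381 -0.38  ] dyaw 0.065 t 9.8667 j [ 0.2   0.43  1.5  -0.    1.2   0.54]
```

View pics/s10.png

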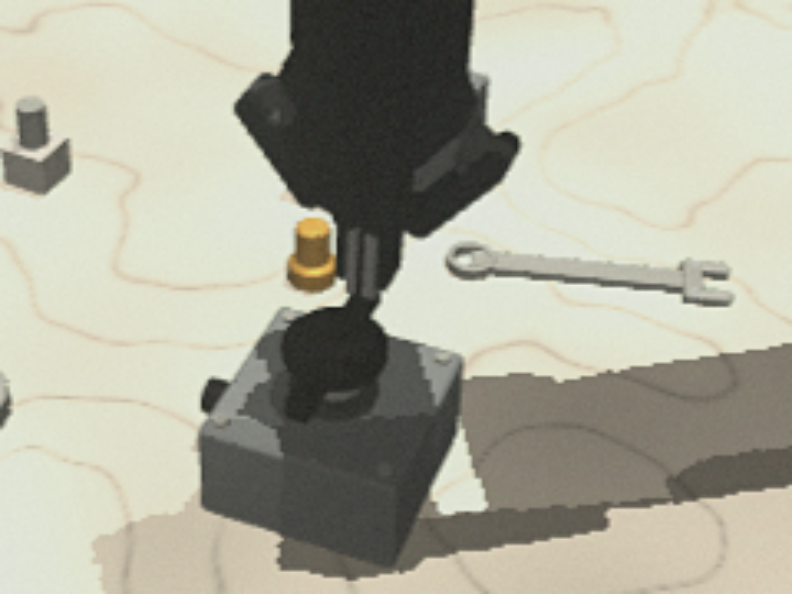

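Emit:
jog_arm([
  {"offset":[0.107,-0.05,-0.44],"yaw":0.065},
  {"offset":[0.107,-0.05,-0.44],"yaw":0.065},
  {"offset":[0.107,-0.05,-0.44],"yaw":0.065},
  {"offset":[0.107,-0.05,-0.44],"yaw":0.065},
  {"offset":[0.107,-0.05,-0.44],"yaw":0.065},
  {"offset":[0.107,-0.05,-0.44],"yaw":0.065},
  {"offset":[0.107,-0.05,-0.44],"yaw":0.065},
  {"offset":[0.107,-0.05,-0.44],"yaw":0.065},
  {"offset":[0.107,-0.05,-0.44],"yaw":0.065},
  {"offset":[0.107,-0.05,-0.44],"yaw":0.065},
  {"offset":[0.107,-0.05,-0.44],"yaw":0.065},
  {"offset":[0.107,-0.05,-0.44],"yaw":0.065},
])

```text
time_s: 10.87
eef_pos: [462.9, -232.6, 212.3]
ee_rot: [0.693, -0.692, 0.138, -0.149]
force: [-0.4, 0.7, 0.2]
grip_width: 0.003
```

Emit:
jog_arm([
  {"offset":[0,0,0],"yaw":0},
  {"offset":[0,0,0],"yaw":0},
])

```text
time_s: 11.03
eef_pos: [462.5, -232.9, 211.3]
ee_rot: [0.693, -0.691, 0.138, -0.149]
force: [-0.7, -0.4, 0.3]
grip_width: -0.001
```

```bash
python3 - <<'E'
from h import *
s=ctrl.sense(); c=ctrl.capture("wrist"); T=toolT(s)@c["mount"]
print([(np.round(b["box"]).tolist(),round(b["score"],2)) for b in ctrl.boxes_of("wrist","reset_top")])
im=c["img"].copy()
u=proj(c,(485.5,-170,67),T); print(u, s["eef_pos"]); cv2.circle(im,tuple(int(q) for q in u),3,(255,0,0),-1)
cv2.imwrite("pics/w11.png",im[:,:,::-1])
go(485.5,-170,100,-.405)
t=ctrl.capture("side"); cv2.imwrite("pics/s11.png",cv2.resize(t["img"][190:370,210:450],None,fx=3.3,fy=3.3)[:,:,::-1])
E
```

```text
[([295.0, 119.0, 336.0, 161.0], 0.8)]
(np.float64(310.2180859752977), np.float64(144.77489755103866)) [ 462.50928779 -232.86228412  211.32875492]
pos [ 462.9 -231.7  211.8] yaw -0.407 offset m [-0.0053  0.1121  0.0649] dyaw -0.002 t 11.1333 j [-0.7   0.3   1.55  0.01  1.28 -0.29]
```

View pics/w11.png

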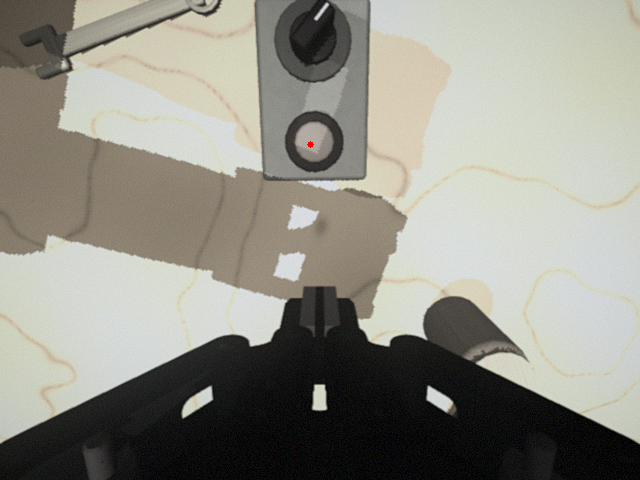

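View pics/s11.png

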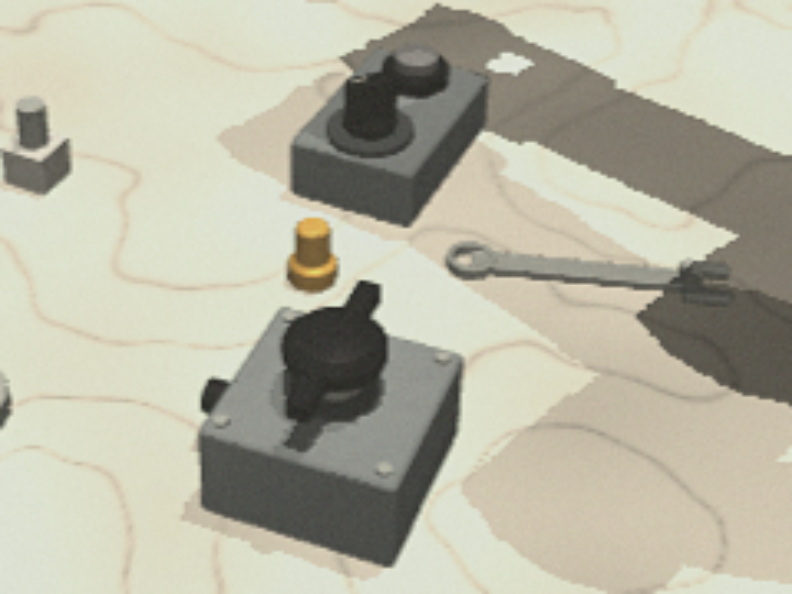

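Emit:
jog_arm([
  {"offset":[-0.003,0.02,0.035],"yaw":0},
  {"offset":[-0.003,0.04,0.067],"yaw":0},
  {"offset":[-0.003,0.07,0.067],"yaw":0},
  {"offset":[-0.003,0.1,0.067],"yaw":0},
  {"offset":[-0.003,0.125,0.067],"yaw":0},
  {"offset":[-0.003,0.138,0.067],"yaw":0},
  {"offset":[-0.003,0.142,0.067],"yaw":0},
  {"offset":[-0.003,0.142,0.067],"yaw":0},
  {"offset":[-0.003,0.142,0.067],"yaw":0},
])

```text
time_s: 11.93
eef_pos: [489.6, -168.7, 71.2]
ee_rot: [0.693, -0.692, 0.137, -0.149]
force: [-0.2, 0.2, 0.9]
grip_width: 0.001
```

```bash
python3 - <<'E'
from h import *
s=ctrl.sense();c=ctrl.capture("side");w=ctrl.capture("wrist"); print(s["force"],s["eef_pos"])
cv2.imwrite("pics/s12.png",cv2.resize(c["img"][150:300,250:450],None,fx=4,fy=4)[:,:,::-1])
cv2.imwrite("pics/w12.png",w["img"][:,:,::-1])
E
```

```text
[-0.16196546  0.19249668  0.88758071] [ 489.56776286 -168.68076513   71.19517319]
```

View pics/s12.png

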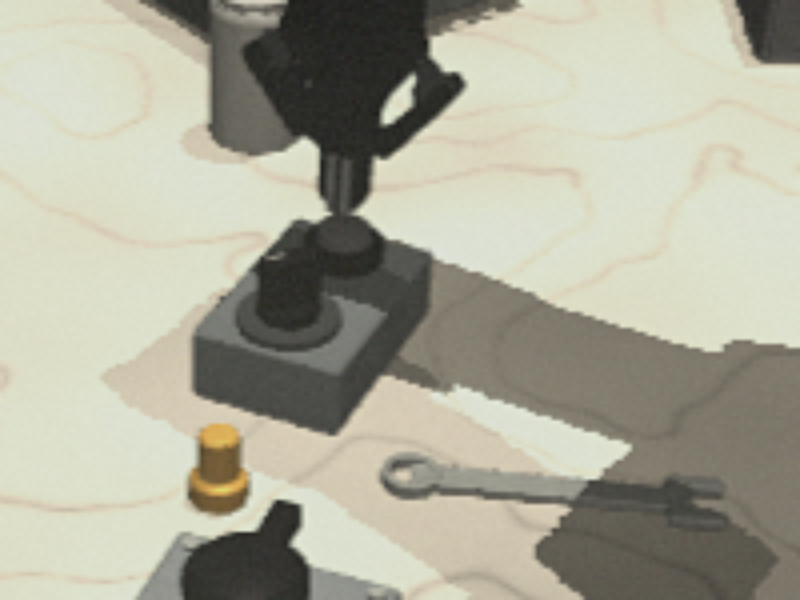

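View pics/w12.png

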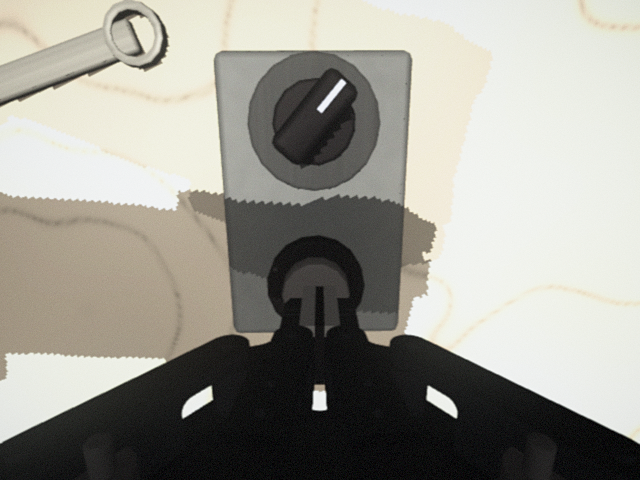

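Emit:
jog_arm([
  {"offset":[-0.002,0.004,0],"yaw":0},
  {"offset":[-0.002,0.009,0],"yaw":0},
  {"offset":[-0.002,0.009,0],"yaw":0},
])

```text
time_s: 12.28
eef_pos: [487.6, -168.0, 61.9]
ee_rot: [0.693, -0.692, 0.137, -0.149]
force: [-0.2, 0.5, -0.6]
grip_width: -0.0
```

Emit:
jog_arm([
  {"offset":[0,0.003,0],"yaw":0},
  {"offset":[0,0.004,0],"yaw":0},
  {"offset":[0,0.004,0],"yaw":0},
])

```text
time_s: 12.53
eef_pos: [487.8, -168.2, 57.9]
ee_rot: [0.693, -0.692, 0.137, -0.149]
force: [0.0, -0.2, 2.1]
grip_width: -0.003
```

Emit:
jog_arm([
  {"offset":[0,0.002,0],"yaw":0},
  {"offset":[0,0.003,0],"yaw":0},
  {"offset":[0,0.003,0],"yaw":0},
])

```text
time_s: 12.78
eef_pos: [487.9, -168.2, 54.9]
ee_rot: [0.693, -0.692, 0.137, -0.149]
force: [-1.7, 0.3, 4.2]
grip_width: 0.002
```

Emit:
jog_arm([
  {"offset":[0,0.002,0],"yaw":0},
  {"offset":[0,0.002,0],"yaw":0},
])

```text
time_s: 12.95
eef_pos: [488.0, -168.3, 54.2]
ee_rot: [0.693, -0.692, 0.136, -0.149]
force: [-6.5, 2.2, 16.9]
grip_width: 0.002
```

Emit:
jog_arm([
  {"offset":[0,0.001,0],"yaw":0},
  {"offset":[0,0.001,0],"yaw":0},
])

```text
time_s: 13.12
eef_pos: [488.0, -168.2, 54.3]
ee_rot: [0.693, -0.692, 0.136, -0.149]
force: [-5.4, 2.6, 14.9]
grip_width: 0.001
```

Emit:
jog_arm([
  {"offset":[0,-0.01,0],"yaw":0},
  {"offset":[0,-0.04,0],"yaw":0},
  {"offset":[0,-0.08,0],"yaw":0},
  {"offset":[0,-0.12,0],"yaw":0},
  {"offset":[0,-0.12,-0.04],"yaw":0},
  {"offset":[0,-0.12,-0.06],"yaw":0},
  {"offset":[0,-0.12,-0.06],"yaw":0},
  {"offset":[0,-0.12,-0.06],"yaw":0},
  {"offset":[0,-0.12,-0.06],"yaw":0},
])

```text
time_s: 13.87
eef_pos: [462.2, -222.6, 173.7]
ee_rot: [0.693, -0.692, 0.137, -0.149]
force: [-0.2, 0.6, 1.1]
grip_width: 0.0
```

```bash
python3 - <<'E'
from h import *
s=ctrl.sense();c=ctrl.capture("side");w=ctrl.capture("wrist"); print(s["force"],s["eef_pos"],s["time_s"])
cv2.imwrite("pics/s13.png",c["img"][:,:,::-1])
cv2.imwrite("pics/s13b.png",cv2.resize(c["img"][190:370,210:450],None,fx=3.3,fy=3.3)[:,:,::-1])
cv2.imwrite("pics/w13.png",w["img"][:,:,::-1])
E
```

```text
[-0.19227617  0.61708216  1.05087998] [ 462.20508692 -222.63056478  173.72819719] 13.8667
```

View pics/s13b.png

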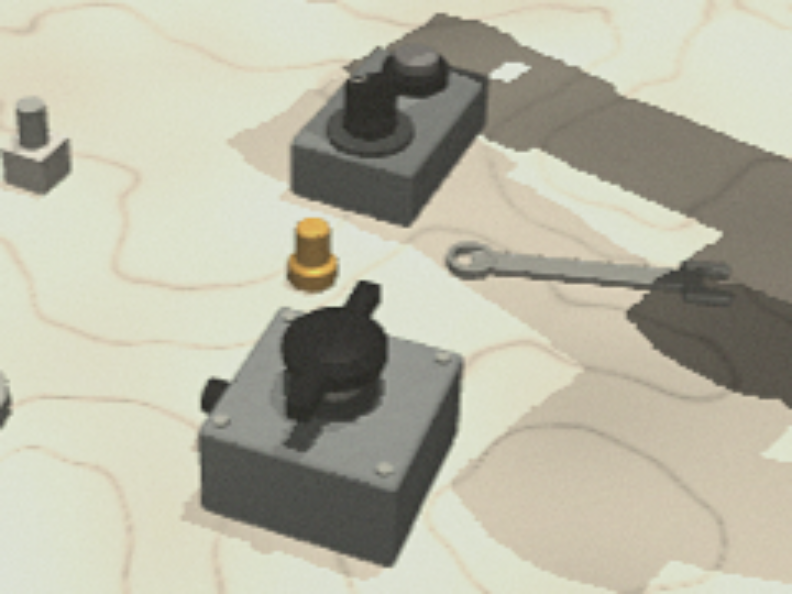

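View pics/w13.png

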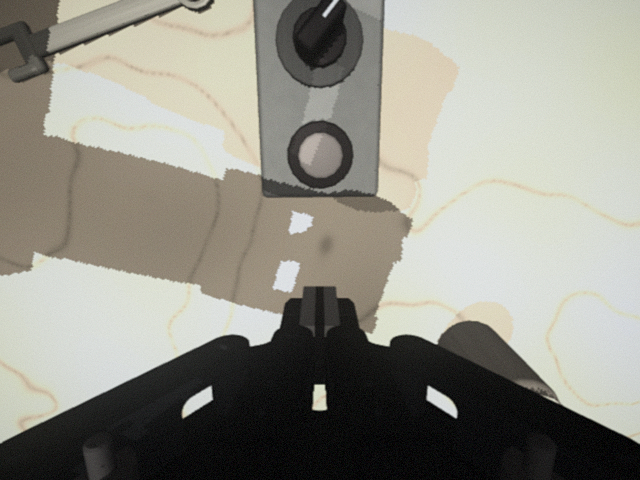

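View pics/s13.png

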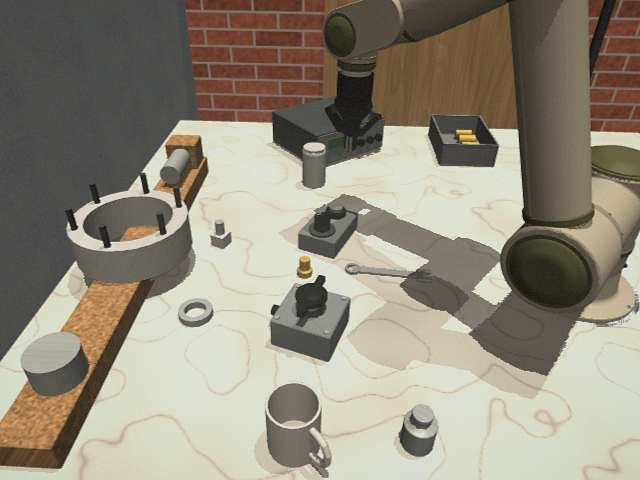

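```bash
python3 - <<'E'
from rig import ctrl
print(ctrl.finish_job())
E
```

```text
the job is handed in; nothing more can be done
None
```

I carried out the job in the order asked and handed it in at about 14 s. The hand-in gives no verdict.

- **Stop button press:** I pressed it down to its hard stop, where the force rose to 18 N. After the fingers lifted clear, the side picture showed the head sitting lower, so it was latched in.
- **Release:** I pushed wing_a clockwise with the closed fingers to about 0.65 rad, feeling about 2 N. After the fingers backed off, the side picture showed the head out again and untwisted, in the same place as at the start.
- **Reset button:** I pressed it to its hard stop, about 6 mm in, with about 17 N. In the final side and wrist pictures it is out again.
- **Rest of the scene:** In the final pictures the fitting, wrench, mug, weight, can, collar and transducer stand where they did at the start. The bar knob looks unchanged, and the arm is clear with no contact force.

**Disagreements:**
- **Fingertips:** They did not match the text, which puts them 17 mm ahead of the TCP. With the fingers shut they ended about 7 mm behind it, so I set the press depths by force and pictures.
- **Wrist camera:** It placed both buttons about 2–4 mm away from what the fixed cameras gave. I aimed between the two readings.

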